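# Put the mixed-up power components back into their own trays

### The arm

A 6-joint arm with a two-finger parallel gripper is mounted at the origin on the work surface. World frame = base frame: x ahead of the robot, y to its left, z up, the work surface at z = 0. Lengths are in mm, angles in rad, forces in N, time in s.
With the tool pointing down it reaches from about 275 to 750 mm from the base axis. Payload 10.2 kg.
Tool frame: the origin (TCP) lies midway between the tips of the shut fingers; the grasp point (between the pads) lies 19 mm behind it; z points along the fingers, y is the direction in which the jaws open and shut (so a half turn about z gives the same grasp; the last joint's range is limited). The gripper opens to 85 mm and grips with 20 to 120 N. Pads are 22 mm wide; open, the fingers measure 114 mm over their backs; the gripper's body (76 mm by 85 mm) begins 54 mm behind the grasp point. The pads swing forward as they close: fully open they stand 13 mm farther back than shut.
Start: joints at [0.94, 0.313, 1.498, -0, 1.331, -0.223], TCP at [208.223, 481.948, 231.294] pointing down, gripper open.
Joint ranges: [-2.94, 2.94], [-0.97, 2.17], [0.19, 2.56], [-1.23, 4.37], [0.02, 3.11], [-2.88, 2.88]. Speed limits (rad/s): [2.39, 2.39, 3.01, 3.14, 3.14, 3.14].

### API

Orientations are given as a unit quaternion [x, y, z, w].
In Python, from cell import ctrl gives the robot as it stands. The module is installed in compiled form; this text tells all that it offers.
- The arm moves only by the tool apply_moves, never from a script. Its argument "rows" is a list of rows, each an object of numbers: "tx", "ty", "tz": the shift along the tool's x, y, z in m; "spin": the turn about the tool's z in degrees; "grip": the gripper's target within -1 to 1 (shut at 1, half-way at 0, fully open at -1). In form: [{"tx": .., "ty": .., "tz": .., "spin": .., "grip": ..}, ...]. A call has exactly 5 rows; each row is the pose to reach, as a shift and turn from the pose measured when the call began, along the tool's axes at that moment; what a row does not reach only later rows make up. A row lasts 1/10 s, in which the tool goes at most 50 mm and 8.59 degrees, less where a joint would pass 70% of its speed; a pose out of reach is approached as far as the arm can. A call with a gripper value outside its range is refused whole. The fingers move at their own pace and stop on an object; "force" is the grip in N (left out, the last holds). Time passes only in rows, so rows that repeat a pose let the fingers close, or fill a call up. It gives the time, the measured TCP pose, the force and the opening at its end, in the units of the state.
- ctrl.read_state(): the state, without advancing time (a new reading comes with each control period).
- ctrl.snapshot(name): name is "side" or "top" or "wrist"; returns a dict with "img" (480x640x3 uint8, red, green, blue), "camera_matrix" (3x3 intrinsics, pixels), "distortion" ([k1, k2, p1, p2, k3] as OpenCV has them; the pictures are not rectified), "R" (3x3) and "t" (3): a world point X has camera coordinates R X + t. Camera axes: x right, y down, z forward; pixel columns grow to the right and rows downward; lengths in mm; the calibration is good to about 2 mm. A picture is of the moment at which its call begins. There is no depth.
- ctrl.hand_in(): hands the job in, once; it reports no verdict.
Trained networks look in the newest picture that a camera, given by its name, has taken for a name from the list of things; names that differ only in an ending like _2 or _b are one class to them, and where a whole thing is asked for, a point or a joint stands for the part that bears it (a point fixed in the world has none). Each returns a list of dicts, best first, with "p" (0 to 1); they miss things now and then, are a little off and sometimes report something else, mostly with a low value. They report only what shows in the picture. A call takes as long as a camera call.
- ctrl.spot_in(camera, label): "bbox" ([centre column, centre row, width, height] in pixels, round what is visible of it).
The state is a dict: "clock": time; "qpos": joint angles; "joint_velocities": joint speeds; "joint_torque": joint torques, N m; "ee_pos": TCP position; "orientation": TCP orientation; "wrist_force": force on the tool from outside, world axes, zero at the start; "wrist_torque": the same for the moment, N m; "gripper_width": opening from 0.0 (shut) to 1.0 (fully open).
Only numpy, scipy, OpenCV 4.12 (cv2) and the standard library are available. Lean on these libraries where they do the work, as an engineer would, in place of code of your own. Each camera call takes 0.05 s, during which the arm holds its last target.

### The job

Three components stand in the wrong trays; each tray's picture card shows the part, seen from above, that belongs in it. Put each component upright in the middle of the white circle in its own tray, parking one in the empty tray without a card on the way and leaving that tray empty at the end. Do not tip any component over or disturb the screwdriver, the little circuit board and the brush lying between the trays.

Things in the scene. Friction and masses are not known exactly. Their poses are not given: they have to be found in the camera images.
- cap_mid (a point): capacitor: upright black cylinder, 36 mm diameter, 50 mm tall, 90 g, aluminium top with two small brass terminals that rise 2 mm more. The point is its centre, 25 mm above its underside; z along its axis, upward. It starts upright in a wrong tray.
- choke_mid (a point): choke: copper-wound ring lying flat (axis upright), 48 mm outside diameter, 20 mm hole right through, 36 mm tall, 140 g; grip it across the outside. The point is its centre, 18 mm above its underside; z along its axis, upward. It starts in a wrong tray.
- trafo_mid (a point): transformer, cross-shaped plan, 250 g: dark steel core 50 (x) x 20 (y) x 46 (z) mm; cream and copper coil former 34 (x) x 40 (y) mm, from 6 to 40 mm above the underside, flat sides at y = +-20 mm to grip. The point is its centre, 23 mm above its underside; z up. Starts in a wrong tray, within 0.35 rad of square with it; may be set down at any yaw.
- tray_cap: tray for the capacitor: fixed grey square tray, 108 mm outside, 100 inside, walls 10 mm high along x and y, floor 4 mm above the bench; a thin white painted circle, 62 mm, marks its middle. Origin on the bench under that middle. On its +x side a 56 mm panel, 6 mm high, has a white card 82 mm from the origin with the part's life-size plan in black: a solid round disc, 36 mm.
- tray_choke: tray for the choke: fixed grey square tray, 108 mm outside, 100 inside, walls 10 mm high along x and y, floor 4 mm above the bench; a thin white painted circle, 62 mm, marks its middle. Origin on the bench under that middle. On its +x side a 56 mm panel, 6 mm high, has a white card 82 mm from the origin with the part's life-size plan in black: a ring, 48 mm outside with a 20 mm hole.
- tray_trafo: tray for the transformer: fixed grey square tray, 108 mm outside, 100 inside, walls 10 mm high along x and y, floor 4 mm above the bench; a thin white painted circle, 62 mm, marks its middle. Origin on the bench under that middle. On its +x side a 56 mm panel, 6 mm high, has a white card 82 mm from the origin with the part's life-size plan in black: a fat cross, 50 x 40 mm.
- tray_spare: the spare tray, empty at the start, without card or panel: fixed grey square tray, 108 mm outside, 100 inside, walls 10 mm high along x and y, floor 4 mm above the bench; a thin white painted circle, 62 mm, marks its middle. Origin on the bench under that middle. 
- driver: bystander: loose screwdriver lying along its x axis, black handle 22 mm thick, 160 mm long overall (85 mm to -x, 75 mm to +x of the origin). Origin on the bench beneath it. Not to be moved.
- board: bystander: loose small green circuit board, 62 (x) x 24 (y) mm, parts up to 11 mm high. Origin under its middle. Not to be moved.
- brush: bystander: loose small black brush lying along its x axis, 131 mm long (72 mm to -x, 59 mm to +x of the origin), 20 mm wide, 10 mm high. Origin on the bench beneath it. Not to be moved.

How it is judged:
By the outcome, as a careful person would: the job done as asked, in the order asked, and still so for the second after the job is handed in, with the robot touching nothing.
It also fails if it takes over 102 s, if anything falls off the work surface, if the arm or the gripper's body presses on something with over 40 N, if the wrist force passes 120 N, or if a joint passes its speed limit or range.

## Working session

There is one attempt and no reset: what is moved stays moved. The work goes in short steps, Python scripts to look and compute and a tool call to move; the robot and the scene stay as the last step left them, time stands still between calls to the robot, and variables do not carry over. Pictures are saved under pics/ and viewed, and the job is handed in when it is done.

Besides the shell and the picture viewer there is one more tool, called after "Call:" as name([rows], argument=value, ...), one row to a line, values as JSON. apply_moves: Moves the arm, as the interface text tells. Its arguments: {"type":"object","properties":{"rows":{"type":"array"},"force":{"type":"number"}},"required":["rows"]}

```bash
mkdir -p pics; ls; python3 - <<'E'
from cell import ctrl
import cv2,numpy as np
for n in ("top","side","wrist"):
    s=ctrl.snapshot(n)
    cv2.imwrite(f"pics/{n}0.png",s["img"][:,:,::-1])
    print(n,np.round(s["camera_matrix"],1).tolist(),s["distortion"],np.round(s["R"],3).tolist(),np.round(s["t"],1).tolist())
    for l in ("cap_mid","choke_mid","trafo_mid","tray_cap","tray_choke","tray_trafo","tray_spare","driver","board","brush"):
        print(l,[(np.round(d["bbox"]).tolist(),round(d["p"],2)) for d in ctrl.spot_in(n,l)[:4]])
print(ctrl.read_state())
E
```

```text
pics
top [[484.9, 0.0, 323.3], [0.0, 484.9, 240.3], [0.0, 0.0, 1.0]] [-0.05160491  0.          0.          0.          0.        ] [[0.086, -0.996, -0.003], [-0.972, -0.084, -0.219], [0.218, 0.022, -0.976]] [-21.4, 485.1, 819.2]
cap_mid [([414.0, 234.0, 24.0, 25.0], 0.59)]
choke_mid [([143.0, 205.0, 35.0, 32.0], 0.93), ([528.0, 260.0, 25.0, 29.0], 0.26)]
trafo_mid [([530.0, 259.0, 26.0, 31.0], 0.75)]
tray_cap [([522.0, 243.0, 63.0, 92.0], 0.95)]
tray_choke [([409.0, 221.0, 60.0, 82.0], 0.98)]
tray_trafo [([154.0, 195.0, 77.0, 93.0], 0.87)]
tray_spare [([282.0, 216.0, 71.0, 66.0], 0.97)]
driver [([336.0, 246.0, 15.0, 84.0], 0.56)]
board [([201.0, 300.0, 17.0, 36.0], 0.96)]
brush []
side [[513.7, 0.0, 329.9], [0.0, 513.7, 239.1], [0.0, 0.0, 1.0]] [-0.14562467  0.          0.          0.          0.        ] [[0.979, -0.202, 0.018], [-0.096, -0.542, -0.835], [0.178, 0.816, -0.55]] [-454.6, 101.6, 1024.3]
cap_mid []
choke_mid [([327.0, 178.0, 19.0, 22.0], 0.85)]
trafo_mid [([393.0, 386.0, 32.0, 37.0], 0.81)]
tray_cap [([414.0, 390.0, 106.0, 64.0], 0.84)]
tray_choke [([388.0, 305.0, 90.0,
[... 655 characters left out ...]
k': 1.65, 'qpos': array([ 9.39626529e-01,  3.12910594e-01,  1.49771101e+00,  9.65107872e-06,
        1.33098764e+00, -2.23395850e-01]), 'joint_velocities': array([ 0.00086247, -0.00033776, -0.00025212, -0.00238036,  0.00019499,
       -0.00087522]), 'joint_torque': array([ 1.05007501e-03, -4.12160397e+01, -2.59907126e+01, -1.41322080e-04,
        4.19012622e-04, -1.73596237e-05]), 'ee_pos': array([208.20786967, 481.95474017, 231.28460167]), 'orientation': array([ 2.02478436e-01,  9.79286722e-01, -5.60755604e-06, -7.70381861e-06]), 'wrist_force': array([-0.03355957, -0.72752728, -0.39849616]), 'wrist_torque': array([ 0.02050844, -0.04901432,  0.01573099]), 'gripper_width': 1.0018320662169038}
```

View pictures.

View pics/top0.png

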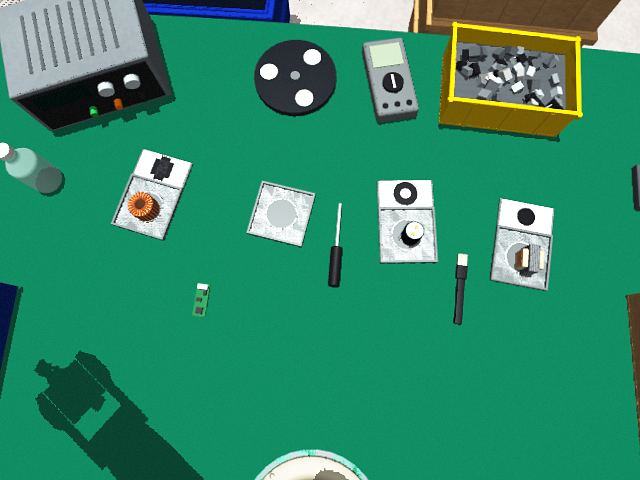

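View pics/side0.png

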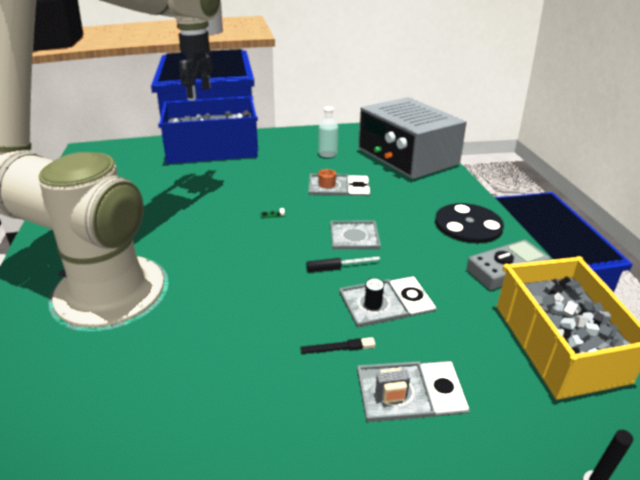

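View pics/wrist0.png

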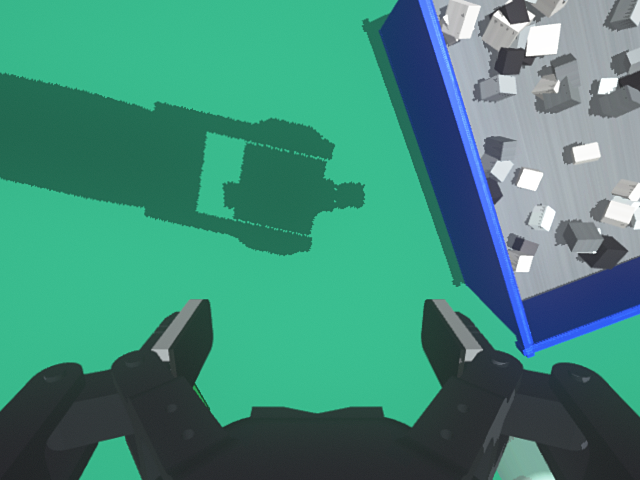

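```bash
cat > h.py <<'E'
from cell import ctrl
import cv2,numpy as np
def snap(n,name=None):
    s=ctrl.snapshot(n)
    if name: cv2.imwrite(f"pics/{name}.png",s["img"][:,:,::-1])
    return s
def p2w(s,uv,z):
    uv=np.asarray(uv,float).reshape(-1,1,2)
    n=cv2.undistortPoints(uv,s["camera_matrix"],np.asarray(s["distortion"])).reshape(-1,2)
    d=np.c_[n,np.ones(len(n))]@s["R"]
    C=-s["R"].T@s["t"]
    k=(z-C[2])/d[:,2]
    return (C+k[:,None]*d)[:,:2]
def w2p(s,X):
    r,_=cv2.Rodrigues(np.asarray(s["R"],float))
    return cv2.projectPoints(np.asarray(X,float).reshape(-1,1,3),r,np.asarray(s["t"],float),s["camera_matrix"],np.asarray(s["distortion"]))[0].reshape(-1,2)
def tool():
    st=ctrl.read_state(); from scipy.spatial.transform import Rotation as Ro
    R=Ro.from_quat(st["orientation"]).as_matrix()
    return st,R
def go(x,y,z,ang=None):
    "shift in tool axes to TCP target; ang = world direction of tool y (deg, mod 180)"
    st,R=tool(); d=R.T@(np.array([x,y,z])-st["ee_pos"])
    out={"t":st["clock"],"d_mm":np.round(d,1).tolist()}
    ya=np.degrees(np.arctan2(R[1,1],R[0,1])); out["ya"]=round(ya,2)
    if ang is not None:
        dd=(ang-ya+90)%180-90; out["spin"]=round(-dd,2)
    out["q6"]=round(st["qpos"][5],3); print(out)
E
python3 - <<'E'
from h import *
s=snap("top"); im=s["img"].astype(int)
C=-s["R"].T@s["t"]; print("cam",C)
g=im[...,1]-im[...,0]
m=(g<40).astype(np.uint8)
n,lab,st,cen=cv2.connectedComponentsWithStats(m)
for i in range(1,n):
    x,y,w,h,a=st[i]
    if a<100 or y<140 or y>330: continue
    c=cv2.findContours((lab==i).astype(np.uint8),0,cv2.CHAIN_APPROX_NONE)[0][0].reshape(-1,2)
    W=p2w(s,c,8).astype(np.float32)
    r=cv2.minAreaRect(W); print((x,y,w,h),a,np.round(r[0],1),np.round(r[1],1),round(r[2],1))
import itertools
for nme,uv,z in (("cap top",(414,229),54),("choke top",(144,203),40),("trafo top",(532,255),50)):
    print(nme,p2w(s,uv,z))
E
python3 -c "
import cv2
i=cv2.imread('pics/top0.png')[140:330,100:570];cv2.imwrite('pics/crop.png',cv2.resize(i[:, :235],None,fx=3.2,fy=3.0)); cv2.imwrite('pics/crop2.png',cv2.resize(i[:,235:],None,fx=3.2,fy=3.0))"
```

```text
cam [294.97152441   1.03749674 905.47944719]
(np.int32(0), np.int32(143), np.int32(15), np.int32(18)) 211 [626.4 679.2] [40.4 29.6] 14.3
(np.int32(111), np.int32(149), np.int32(82), np.int32(92)) 4462 [560.9 362.9] [112.3 164.2] 77.9
(np.int32(632), np.int32(165), np.int32(8), np.int32(45)) 320 [ 657.8 -587.6] [14.5 94.5] 86.2
(np.int32(36), np.int32(166), np.int32(26), np.int32(27)) 548 [573.6 577.8] [54.8 52.1] 4.5
(np.int32(247), np.int32(181), np.int32(68), np.int32(66)) 3096 [542.4 107.2] [108.6 109.6] 80.6
(np.int32(377), np.int32(180), np.int32(61), np.int32(83)) 4655 [ 548.2 -134. ] [163.4 108.9] 5.6
(np.int32(490), np.int32(198), np.int32(64), np.int32(93)) 4740 [ 522.2 -358.2] [111.  164.3] 83.5
(np.int32(328), np.int32(204), np.int32(14), np.int32(83)) 589 [490.1  -3.9] [159.7  20.8] 0.5
(np.int32(454), np.int32(254), np.int32(14), np.int32(71)) 614 [ 426.1 -240.6] [ 19.7 132.5] 88.8
(np.int32(0), np.int32(283), np.int32(18), np.int32(87)) 799 [284.5 595.2] [161.   33.8] 12.7
(np.int32(626), np.int32(293), np.int32(14), np.int32(148)) 1025 [ 312.7 -564.5] [ 25.5 265.5] 87.8
cap top [[ 520.17680159 -141.58787723]]
choke top [[531.04993288 362.2797662 ]]
trafo top [[ 491.27854542 -358.51832038]]
```

View pics/crop2.png

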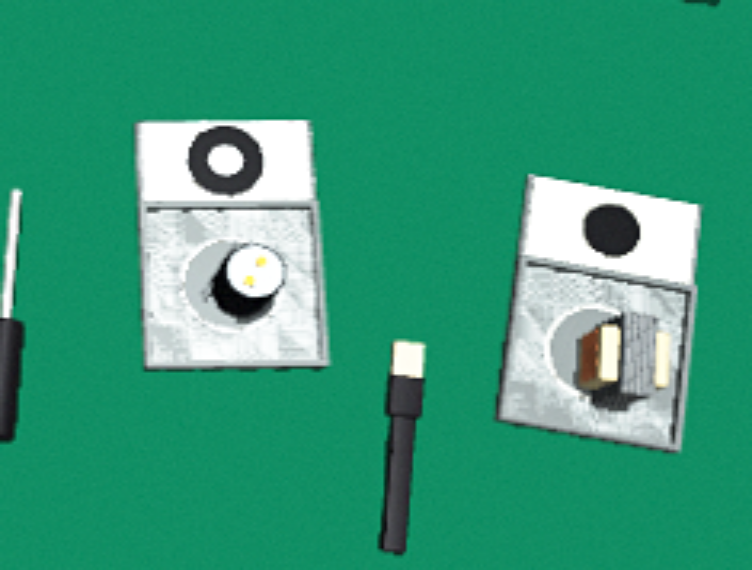

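```bash
python3 - <<'E'
from h import *
s=snap("wrist"); st,R=tool()
print("cam in tool",R.T@(-s["R"].T@s["t"]-st["ee_pos"])); print(np.round(s["R"]@R,3))
from h import go
go(531,362,160,78)
E
```

```text
cam in tool [  72.52374403   -0.30633285 -142.25728196]
[[-0.     1.    -0.   ]
 [-0.958 -0.001 -0.285]
 [-0.285  0.     0.958]]
{'t': 1.75, 'd_mm': [-343.9, 17.9, 71.3], 'ya': np.float64(66.64), 'spin': np.float64(-11.36), 'q6': np.float64(-0.223)}
```

View pics/crop.png

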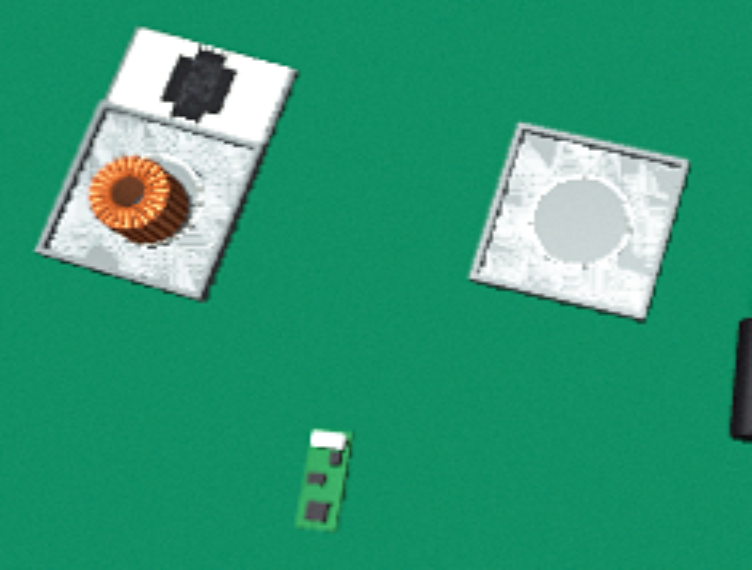

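Call:
apply_moves([
  {"tx":-0.05,"ty":0.003,"tz":0.01,"spin":-2.3,"grip":-1},
  {"tx":-0.1,"ty":0.006,"tz":0.02,"spin":-4.6,"grip":-1},
  {"tx":-0.15,"ty":0.01,"tz":0.03,"spin":-7,"grip":-1},
  {"tx":-0.2,"ty":0.014,"tz":0.04,"spin":-9,"grip":-1},
  {"tx":-0.25,"ty":0.018,"tz":0.05,"spin":-11.4,"grip":-1},
], force=40)

```text
clock: 2.25
ee_pos: [441.5, 400.1, 182.1]
orientation: [0.103, 0.995, 0.0, 0.0]
wrist_force: [-0.0, 0.9, -0.6]
gripper_width: 0.998
```

```bash
python3 - <<'E'
from h import *
go(531,362,130,78)
E
```

```text
{'t': 2.25, 'd_mm': [-95.5, -18.9, 52.1], 'ya': np.float64(78.12), 'spin': np.float64(0.12), 'q6': np.float64(-0.824)}
```

Call:
apply_moves([
  {"tx":-0.04,"ty":-0.008,"tz":0.02,"spin":0,"grip":-1},
  {"tx":-0.08,"ty":-0.016,"tz":0.04,"spin":0,"grip":-1},
  {"tx":-0.0955,"ty":-0.019,"tz":0.052,"spin":0,"grip":-1},
  {"tx":-0.0955,"ty":-0.019,"tz":0.052,"spin":0,"grip":-1},
  {"tx":-0.0955,"ty":-0.019,"tz":0.052,"spin":0,"grip":-1},
])

```text
clock: 2.75
ee_pos: [530.3, 362.6, 130.5]
orientation: [0.103, 0.995, 0.0, -0.0]
wrist_force: [-0.8, 0.4, 0.6]
gripper_width: 0.997
```

```bash
python3 - <<'E'
from h import *
s=snap("wrist","w1"); print(ctrl.spot_in("wrist","choke_mid"),ctrl.spot_in("wrist","tray_spare"),ctrl.spot_in("wrist","tray_trafo"))
go(531,362,130,78)
E
```

```text
[{'bbox': [329.9, 236.2, 78.0, 74.6], 'p': 0.74}] [{'bbox': [52.0, 303.6, 103.5, 126.3], 'p': 0.9}, {'bbox': [95.3, 45.2, 63.9, 89.8], 'p': 0.7}] [{'bbox': [331.4, 262.1, 144.9, 193.1], 'p': 0.97}]
{'t': 2.95, 'd_mm': [-0.9, -0.8, 1.3], 'ya': np.float64(78.21), 'spin': np.float64(0.21), 'q6': np.float64(-0.947)}
```

View pics/w1.png

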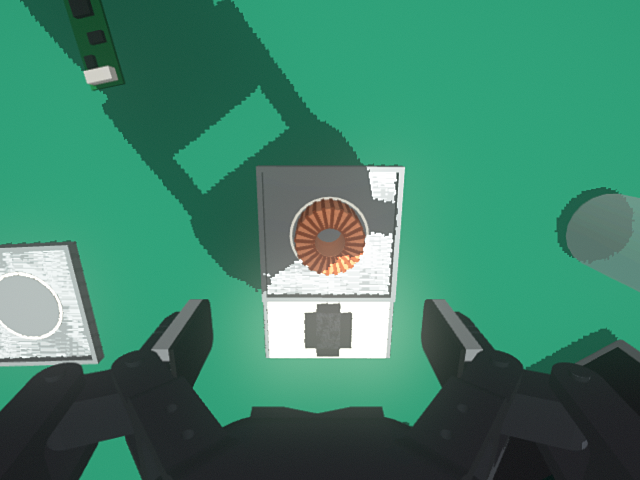

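```bash
cat >> h.py <<'E'
from scipy.optimize import least_squares
def box(x0,x1,y0,y1,z0,z1): return np.array([[x,y,z] for x in (x0,x1) for y in (y0,y1) for z in (z0,z1)],float)
def place(P,x,y,a):
    c,s_=np.cos(a),np.sin(a); Q=P.copy(); Q[:,0]=x+c*P[:,0]-s_*P[:,1]; Q[:,1]=y+s_*P[:,0]+c*P[:,1]; return Q
def nongreen(im):
    im=im.astype(int); return ((im[...,1]-im[...,0])<0.45*im[...,1]).astype(np.uint8) 
def fit_hull(s,mask,guess,P,w=1.0,fix_yaw=False):
    """fit pose of point set P (convex hull silhouette) to mask's component nearest guess"""
    uv=w2p(s,[[guess[0],guess[1],8]])[0]
    n,lab,st,cen=cv2.connectedComponentsWithStats(mask)
    ok=[i for i in range(1,n) if st[i][4]>150]
    i=min(ok,key=lambda i:np.hypot(*(cen[i]-uv)))
    c=max(cv2.findContours((lab==i).astype(np.uint8),0,cv2.CHAIN_APPROX_NONE)[0],key=len)
    h=cv2.convexHull(c).reshape(-1,2).astype(float)
    # dense hull samples
    pts=[]
    for a,b in zip(h,np.roll(h,-1,0)):
        k=max(1,int(np.hypot(*(b-a))/2)); pts+= [a+(b-a)*t/k for t in range(k)]
    pts=np.array(pts)
    def f(v):
        yaw=guess[2] if fix_yaw else v[2]
        H=cv2.convexHull(w2p(s,place(P,v[0],v[1],yaw)).astype(np.float32))
        r=np.array([cv2.pointPolygonTest(H,(float(p[0]),float(p[1])),True) for p in pts])
        return r-0.5   # pixel centres of mask lie 0.5 px inside
    o=least_squares(f,guess[:2] if fix_yaw else guess,loss="soft_l1",diff_step=1e-4,x_scale=[1,1] if fix_yaw else [1,1,0.01])
    return o.x, np.sqrt(np.mean(f(o.x)**2)), st[i]
TRAYP=np.r_[box(-54,54,-54,54,0,10),box(54,110,-54,54,0,6)]
SPARE=box(-54,54,-54,54,0,10)
def cyl(d,z0,z1):
    t=np.linspace(0,2*np.pi,72,endpoint=False)
    return np.array([[d/2*np.cos(a),d/2*np.sin(a),z] for z in (z0,z1) for a in t])
G={"trafo":(533.5,368.8,-.211),"spare":(542.4,107.2,-.164),"choke":(520.3,-136.7,.098),"cap":(494.4,-355,-.113)}
E
python3 - <<'E'
from h import *
s=snap("top"); m=nongreen(s["img"])
for k,g in G.items():
    x,r,b=fit_hull(s,m,g,SPARE if k=="spare" else TRAYP); print("top",k,np.round(x,3),round(r,2),b)
s=snap("wrist"); m=nongreen(s["img"]); cv2.imwrite("pics/m.png",m*255)
x,r,b=fit_hull(s,m,G["trafo"],TRAYP); print("wrist trafo",np.round(x,3),round(r,2),b)
im=s["img"].astype(int)
o=((im[...,0]-im[...,2]>40)&(im[...,0]>im[...,1]+15)).astype(np.uint8)
x,r,b=fit_hull(s,o,(531,362,0),cyl(48,4,40),fix_yaw=True); print("choke",x,r,b)
E
```

```text
top trafo [4.13812e+02 4.78474e+02 9.00000e-02] 142.29 [    0     0   193   480 62458]
top spare [ 5.43106e+02  1.07330e+02 -1.65000e-01] 0.4 [ 247  181   69   66 3111]
top choke [ 5.21749e+02 -1.37040e+02  9.70000e-02] 0.42 [ 377  180   61   83 4699]
top cap [ 4.95669e+02 -3.56454e+02 -1.06000e-01] 0.31 [ 490  198   64   93 4752]
wrist trafo [ 5.37469e+02  3.70689e+02 -2.04000e-01] 9.85 [  239   165   169   208 28849]
choke [531.62235057 371.06856473] 0.35846815494306133 [ 294  199   71   76 3831]
```

View pics/m.png

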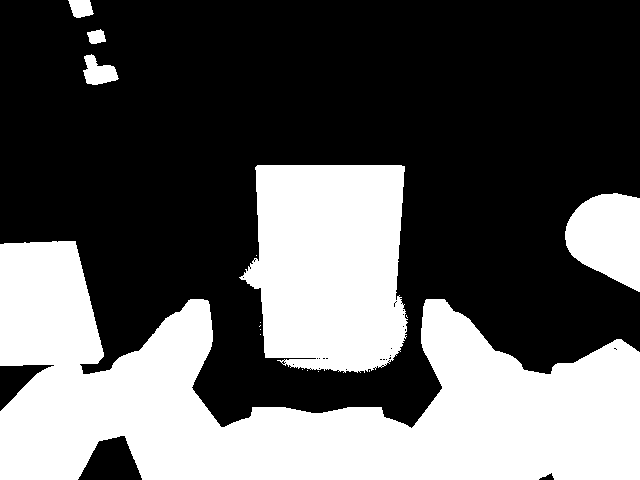

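```bash
sed -i 's/return ((im\[...,1\]-im\[...,0\])<0.45.*/d=im[...,1]-im[...,0]; return (d<0.12*im[...,1]+6).astype(np.uint8)/' h.py
python3 - <<'E'
from h import *
s=snap("wrist"); m=nongreen(s["img"]); cv2.imwrite("pics/m2.png",m*255)
x,r,b=fit_hull(s,m,G["trafo"],TRAYP); print("wrist trafo",np.round(x,3),round(r,2),b)
im=s["img"].astype(int)
for cam in (s,):
    o=((im[...,0]-im[...,2]>40)&(im[...,0]>im[...,1]+15)).astype(np.uint8)
    x,r,b=fit_hull(s,o,(531,362,0),cyl(48,4,40),fix_yaw=True); print("choke",x,r,b)
v=s["img"].copy()
for P,q in ((cyl(62,4,4),(533.5,368.8,0)),(cyl(48,40,40),(x[0],x[1],0)),(cyl(20,40,40),(x[0],x[1],0))):
    for p in w2p(s,place(P,*q)): cv2.circle(v,tuple(int(round(a)) for a in p),0,(255,0,255),-1)
cv2.imwrite("pics/ov1.png",cv2.resize(v[150:380,240:420,::-1],None,fx=2.6,fy=2.6,interpolation=cv2.INTER_NEAREST))
E
```

```text
wrist trafo [ 5.36952e+02  3.70748e+02 -2.10000e-01] 0.25 [  256   165   149   193 26311]
choke [531.6282711  371.06382128] 0.3823499536487223 [ 294  199   71   76 3827]
```

View pics/ov1.png

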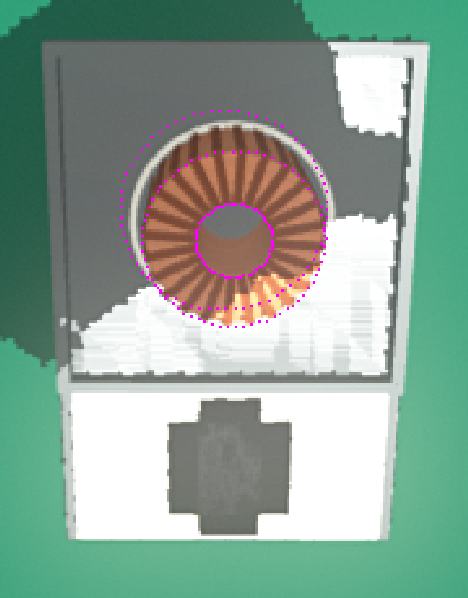

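```bash
python3 - <<'E'
from h import *
go(531.6,371.1,12,78)
E
```

```text
{'t': 3.1, 'd_mm': [0.9, 8.6, 118.7], 'ya': np.float64(78.17), 'spin': np.float64(0.17), 'q6': np.float64(-0.947)}
```

Call:
apply_moves([
  {"tx":0.001,"ty":0.0086,"tz":0.03,"spin":0,"grip":-1},
  {"tx":0.001,"ty":0.0086,"tz":0.07,"spin":0,"grip":-1},
  {"tx":0.001,"ty":0.0086,"tz":0.1,"spin":0,"grip":-1},
  {"tx":0.001,"ty":0.0086,"tz":0.1175,"spin":0,"grip":-1},
  {"tx":0.001,"ty":0.0086,"tz":0.1175,"spin":0,"grip":-1},
])

```text
clock: 3.6
ee_pos: [530.0, 370.7, 10.7]
orientation: [0.103, 0.995, -0.001, -0.002]
wrist_force: [-0.5, -0.4, 0.2]
gripper_width: 0.999
```

Call:
apply_moves([
  {"tx":0,"ty":0,"tz":0,"spin":0,"grip":1},
  {"tx":0,"ty":0,"tz":0,"spin":0,"grip":1},
  {"tx":0,"ty":0,"tz":0,"spin":0,"grip":1},
  {"tx":0,"ty":0,"tz":0,"spin":0,"grip":1},
  {"tx":0,"ty":0,"tz":0,"spin":0,"grip":1},
], force=40)

```text
clock: 4.1
ee_pos: [530.7, 371.0, 12.3]
orientation: [0.103, 0.995, -0.0, -0.001]
wrist_force: [-0.1, -0.7, 7.3]
gripper_width: 0.539
```

Call:
apply_moves([
  {"tx":0,"ty":0,"tz":0,"spin":0,"grip":1},
  {"tx":0,"ty":0,"tz":0,"spin":0,"grip":1},
  {"tx":0,"ty":0,"tz":0,"spin":0,"grip":1},
  {"tx":0,"ty":0,"tz":-0.004,"spin":0,"grip":1},
  {"tx":0,"ty":0,"tz":-0.01,"spin":0,"grip":1},
])

```text
clock: 4.6
ee_pos: [530.4, 370.9, 22.1]
orientation: [0.103, 0.995, -0.001, -0.001]
wrist_force: [-0.5, -0.1, -1.2]
gripper_width: 0.539
```

```bash
python3 - <<'E'
from h import *
go(543,108,90,80.6)
E
```

```text
{'t': 4.6, 'd_mm': [-66.0, -254.8, -67.7], 'ya': np.float64(78.18), 'spin': np.float64(-2.42), 'q6': np.float64(-0.935)}
```

Call:
apply_moves([
  {"tx":0,"ty":0,"tz":-0.035,"spin":0,"grip":1},
  {"tx":-0.008,"ty":-0.03,"tz":-0.065,"spin":-0.5,"grip":1},
  {"tx":-0.018,"ty":-0.07,"tz":-0.068,"spin":-1,"grip":1},
  {"tx":-0.03,"ty":-0.115,"tz":-0.068,"spin":-1.5,"grip":1},
  {"tx":-0.042,"ty":-0.16,"tz":-0.068,"spin":-2.4,"grip":1},
])

```text
clock: 5.1
ee_pos: [538.8, 204.3, 91.0]
orientation: [0.081, 0.997, -0.0, -0.001]
wrist_force: [1.2, 0.4, -1.6]
gripper_width: 0.538
```

```bash
python3 - <<'E'
from h import *
go(543,108,60,80.6)
E
```

```text
{'t': 5.1, 'd_mm': [-19.8, -94.3, 31.1], 'ya': np.float64(80.65), 'spin': np.float64(0.05), 'q6': np.float64(-1.248)}
```

Call:
apply_moves([
  {"tx":-0.008,"ty":-0.038,"tz":0,"spin":0,"grip":1},
  {"tx":-0.016,"ty":-0.075,"tz":0.01,"spin":0,"grip":1},
  {"tx":-0.02,"ty":-0.094,"tz":0.02,"spin":0,"grip":1},
  {"tx":-0.02,"ty":-0.0943,"tz":0.031,"spin":0,"grip":1},
  {"tx":-0.02,"ty":-0.0943,"tz":0.031,"spin":0,"grip":1},
])

```text
clock: 5.6
ee_pos: [542.5, 108.1, 59.0]
orientation: [0.082, 0.997, -0.0, -0.002]
wrist_force: [-0.5, 1.1, -1.4]
gripper_width: 0.542
```

```bash
python3 - <<'E'
from h import *
s=snap("wrist","w2"); st,R=tool(); print(st["ee_pos"])
v=s["img"]
m=nongreen(v)
try: print(fit_hull(s,m,G["spare"],SPARE))
except Exception as e: print(e)
go(543.5,108,14,80.6)
E
```

```text
[542.88732872 108.62116858  59.83854014]
(array([5.76232691e+02, 9.03420490e+01, 1.97323035e-01]), np.float64(147.14619873505865), array([     0,    173,    640,    307, 100267], dtype=int32))
{'t': 5.65, 'd_mm': [-0.8, -0.5, 45.8], 'ya': np.float64(80.67), 'spin': np.float64(0.07), 'q6': np.float64(-1.422)}
```

View pics/w2.png

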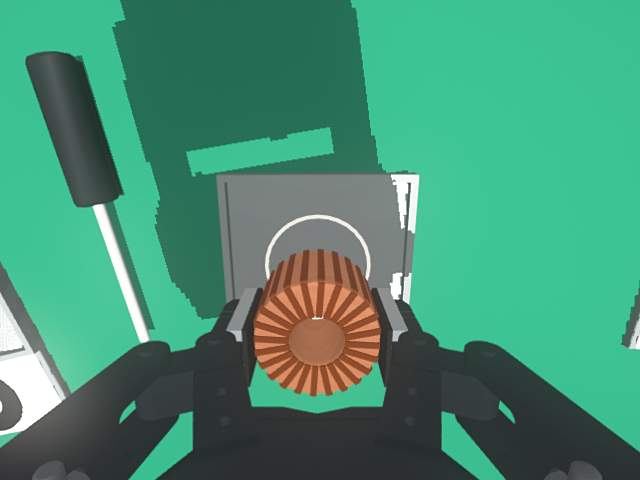

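Call:
apply_moves([
  {"tx":-0.001,"ty":0,"tz":0.016,"spin":0,"grip":1},
  {"tx":-0.001,"ty":0,"tz":0.032,"spin":0,"grip":1},
  {"tx":-0.001,"ty":0,"tz":0.042,"spin":0,"grip":1},
  {"tx":-0.001,"ty":0,"tz":0.046,"spin":0,"grip":1},
  {"tx":-0.001,"ty":0,"tz":0.0465,"spin":0,"grip":1},
])

```text
clock: 6.15
ee_pos: [543.8, 108.9, 13.4]
orientation: [0.081, 0.997, -0.0, -0.001]
wrist_force: [-0.4, -0.7, -1.7]
gripper_width: 0.537
```

Call:
apply_moves([
  {"tx":0,"ty":0,"tz":0,"spin":0,"grip":1},
  {"tx":0,"ty":0,"tz":0,"spin":0,"grip":0.3},
  {"tx":0,"ty":0,"tz":0,"spin":0,"grip":-1},
  {"tx":0,"ty":0,"tz":0,"spin":0,"grip":-1},
  {"tx":0,"ty":0,"tz":0,"spin":0,"grip":-1},
])

```text
clock: 6.65
ee_pos: [544.0, 108.9, 13.7]
orientation: [0.081, 0.997, -0.0, -0.001]
wrist_force: [-0.5, 0.1, 1.1]
gripper_width: 0.995
```

Call:
apply_moves([
  {"tx":0,"ty":0,"tz":0,"spin":0,"grip":-1},
  {"tx":0,"ty":0,"tz":-0.02,"spin":0,"grip":-1},
  {"tx":0,"ty":0,"tz":-0.06,"spin":0,"grip":-1},
  {"tx":0,"ty":0,"tz":-0.1,"spin":0,"grip":-1},
  {"tx":0,"ty":0,"tz":-0.117,"spin":0,"grip":-1},
])

```text
clock: 7.15
ee_pos: [545.4, 109.0, 134.4]
orientation: [0.081, 0.997, -0.0, 0.002]
wrist_force: [-0.1, 0.0, -0.3]
gripper_width: 1.001
```

```bash
cat >> h.py <<'E'
def orange(im):
    im=im.astype(int); return ((im[...,0]-im[...,2]>40)&(im[...,0]>im[...,1]+15)).astype(np.uint8)
E
python3 - <<'E'
from h import *
s=snap("wrist","w3"); st,R=tool(); print(st["ee_pos"])
v=s["img"]
print(fit_hull(s,nongreen(v),G["spare"],SPARE))
print(fit_hull(s,orange(v),(543,108,0),cyl(48,4,40),fix_yaw=True))
go(494,-340,130,83.5)
E
```

```text
[546.04664378 108.98168828 135.76608801]
(array([ 5.45295961e+02,  1.07663641e+02, -1.63161932e-01]), np.float64(0.26433651721599777), array([  242,   158,   148,   136, 19037], dtype=int32))
(array([545.16602306, 108.55263598]), np.float64(0.3611993374169471), array([ 282,  198,   70,   76, 3782], dtype=int32))
{'t': 7.2, 'd_mm': [-21.0, -451.5, 5.7], 'ya': np.float64(80.71), 'spin': np.float64(-2.79), 'q6': np.float64(-1.422)}
```

Call:
apply_moves([
  {"tx":-0.002,"ty":-0.05,"tz":0,"spin":-0.5,"grip":-1},
  {"tx":-0.004,"ty":-0.1,"tz":0,"spin":-1,"grip":-1},
  {"tx":-0.006,"ty":-0.15,"tz":0,"spin":-1.5,"grip":-1},
  {"tx":-0.009,"ty":-0.2,"tz":0,"spin":-2,"grip":-1},
  {"tx":-0.012,"ty":-0.25,"tz":0,"spin":-2.8,"grip":-1},
])

```text
clock: 7.7
ee_pos: [516.8, -141.2, 135.2]
orientation: [0.056, 0.998, 0.0, 0.003]
wrist_force: [0.6, -0.2, -0.3]
gripper_width: 0.999
```

```bash
python3 - <<'E'
from h import *
go(494,-352,130,83.5)
E
```

```text
{'t': 7.7, 'd_mm': [-1.0, -212.0, 5.1], 'ya': np.float64(83.53), 'spin': np.float64(0.03), 'q6': np.float64(-1.946)}
```

Call:
apply_moves([
  {"tx":0,"ty":-0.05,"tz":0,"spin":0,"grip":-1},
  {"tx":-0.001,"ty":-0.1,"tz":0,"spin":0,"grip":-1},
  {"tx":-0.001,"ty":-0.15,"tz":0,"spin":0,"grip":-1},
  {"tx":-0.001,"ty":-0.195,"tz":0.003,"spin":0,"grip":-1},
  {"tx":-0.001,"ty":-0.21,"tz":0.005,"spin":0,"grip":-1},
])

```text
clock: 8.2
ee_pos: [492.8, -353.9, 128.9]
orientation: [0.058, 0.998, -0.0, 0.002]
wrist_force: [0.2, 1.2, 0.3]
gripper_width: 0.996
```

```bash
python3 - <<'E'
from h import *
s=snap("wrist"); s=snap("wrist","w4"); st,R=tool(); print(st["ee_pos"])
v=s["img"]
print(fit_hull(s,nongreen(v),G["cap"],TRAYP))
print(ctrl.spot_in("wrist","trafo_mid"))
go(494,-352,130,83.5)
cv2.imwrite("pics/w4c.png",cv2.resize(v[120:380,220:420,::-1],None,fx=2.3,fy=2.3,interpolation=cv2.INTER_CUBIC))
E
```

```text
[ 493.34236898 -351.34062191  128.7527019 ]
(array([ 4.97806533e+02, -3.56269130e+02, -1.09634106e-01]), np.float64(0.20669055940002146), array([  240,   165,   149,   195, 26594], dtype=int32))
[{'bbox': [301.6, 237.8, 64.8, 86.5], 'p': 0.87}]
{'t': 8.35, 'd_mm': [-0.4, -2.3, -0.8], 'ya': np.float64(83.48), 'spin': np.float64(-0.02), 'q6': np.float64(-2.27)}
```

View pics/w4.png

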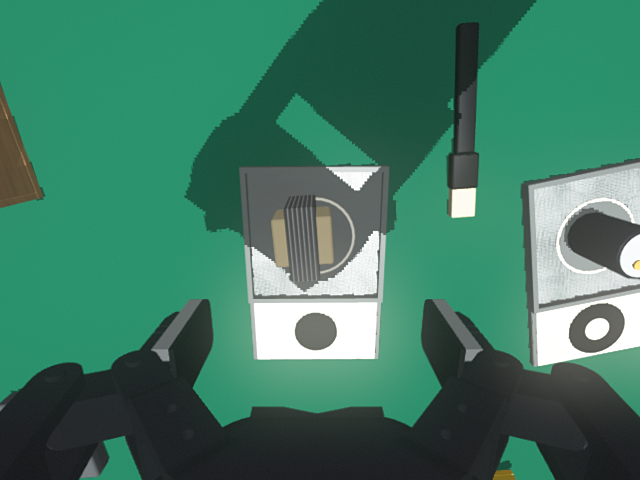

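View pics/w4c.png

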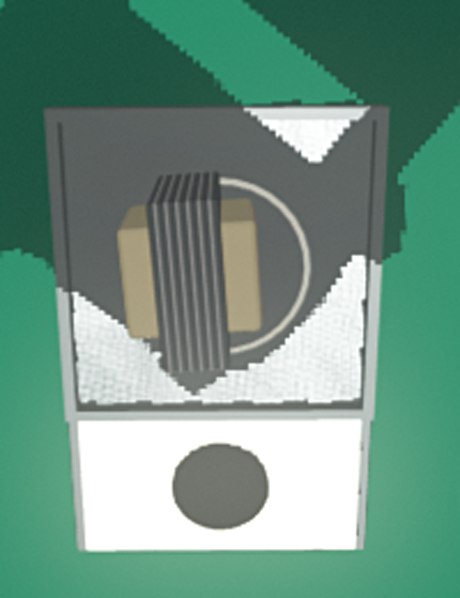

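```bash
cat > m4.py <<'E'
from h import *
s=ctrl.snapshot("wrist")
f=lambda a:p2w(s,np.array(a,float)/2.3+[220,120]-0.28,0)
def at(a,z): return p2w(s,np.array(a,float)/2.3+[220,120]-0.28,z)
core=at([(150,204),(219,200),(229,369),(167,373)],50); former=at([(119,231),(252,225),(260,328),(133,338)],44)
print(core,core.mean(0)); print(former,former.mean(0))
e=(core[2]+core[3]-core[0]-core[1])/2; print("core len",np.hypot(*e),"yaw",np.degrees(np.arctan2(e[1],e[0])),"w",np.hypot(*(core[1]-core[0])),np.hypot(*(core[2]-core[3])))
e=(former[2]+former[3]-former[0]-former[1])/2; print("form len",np.hypot(*e),"yaw",np.degrees(np.arctan2(e[1],e[0])))
e=(former[1]+former[2]-former[0]-former[3])/2; print("w",np.hypot(*e),"yaw",np.degrees(np.arctan2(e[1],e[0])))
E
python3 m4.py
```

```text
[[ 465.48649425 -366.60422008]
 [ 466.54221823 -347.7231987 ]
 [ 516.53096623 -350.59733528]
 [ 515.71572105 -368.67663531]] [ 491.06884994 -358.40034734]
[[ 473.4149009  -377.10134802]
 [ 475.99829555 -339.42986201]
 [ 507.19071291 -340.31792217]
 [ 506.02764333 -377.87649614]] [ 490.65788817 -358.68140708]
core len 50.169988157941816 yaw -2.8257079115036805 w 18.910513517976064 18.097671520097087
form len 31.91341675959918 yaw -1.4931902043409433
w 37.661644671975 yaw 87.14901996351293
```

```bash
python3 - <<'E'
from h import *
go(491,-358.5,14,87.2)
E
```

```text
{'t': 8.4, 'd_mm': [2.7, -10.2, 115.5], 'ya': np.float64(83.56), 'spin': np.float64(-3.64), 'q6': np.float64(-2.27)}
```

Call:
apply_moves([
  {"tx":0.0027,"ty":-0.0102,"tz":0.02,"spin":-3.6,"grip":-1},
  {"tx":0.0027,"ty":-0.0102,"tz":0.06,"spin":-3.6,"grip":-1},
  {"tx":0.0027,"ty":-0.0102,"tz":0.095,"spin":-3.6,"grip":-1},
  {"tx":0.0027,"ty":-0.0102,"tz":0.112,"spin":-3.6,"grip":-1},
  {"tx":0.0027,"ty":-0.0102,"tz":0.1155,"spin":-3.6,"grip":-1},
])

```text
clock: 8.9
ee_pos: [490.8, -355.8, 12.1]
orientation: [0.024, 1.0, 0.002, 0.001]
wrist_force: [0.9, -0.5, 0.2]
gripper_width: 0.999
```

Call:
apply_moves([
  {"tx":0,"ty":0,"tz":0,"spin":0,"grip":1},
  {"tx":0,"ty":0,"tz":0,"spin":0,"grip":1},
  {"tx":0,"ty":0,"tz":0,"spin":0,"grip":1},
  {"tx":0,"ty":0,"tz":0,"spin":0,"grip":1},
  {"tx":0,"ty":0,"tz":0,"spin":0,"grip":1},
], force=50)

```text
clock: 9.4
ee_pos: [491.5, -356.5, 13.7]
orientation: [0.024, 1.0, 0.001, 0.002]
wrist_force: [0.7, -0.1, 6.7]
gripper_width: 0.459
```

Call:
apply_moves([
  {"tx":0,"ty":0,"tz":0,"spin":0,"grip":1},
  {"tx":0,"ty":0,"tz":0,"spin":0,"grip":1},
  {"tx":0,"ty":0,"tz":0,"spin":0,"grip":1},
  {"tx":0,"ty":0,"tz":-0.005,"spin":0,"grip":1},
  {"tx":0,"ty":0,"tz":-0.02,"spin":0,"grip":1},
])

```text
clock: 9.9
ee_pos: [490.8, -355.8, 33.1]
orientation: [0.024, 1.0, 0.002, 0.001]
wrist_force: [1.2, 0.6, -1.7]
gripper_width: 0.459
```

```bash
python3 - <<'E'
from h import *
s=snap("wrist","w5")
go(537,370.7,110,81)
E
```

```text
{'t': 9.95, 'd_mm': [-10.8, 729.2, -72.9], 'ya': np.float64(87.28), 'spin': np.float64(6.28), 'q6': np.float64(-2.348)}
```

View pics/w5.png

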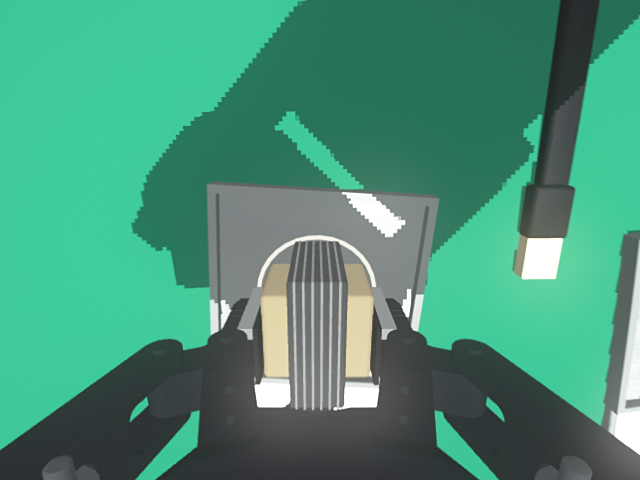

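Call:
apply_moves([
  {"tx":0,"ty":0,"tz":-0.035,"spin":0,"grip":1},
  {"tx":0,"ty":0.02,"tz":-0.07,"spin":0.5,"grip":1},
  {"tx":-0.001,"ty":0.055,"tz":-0.085,"spin":1,"grip":1},
  {"tx":-0.002,"ty":0.095,"tz":-0.085,"spin":1.5,"grip":1},
  {"tx":-0.002,"ty":0.14,"tz":-0.085,"spin":2,"grip":1},
])

```text
clock: 10.45
ee_pos: [500.5, -216.7, 123.3]
orientation: [0.042, 0.999, -0.001, 0.004]
wrist_force: [0.1, 0.4, -1.3]
gripper_width: 0.454
```

Call:
apply_moves([
  {"tx":0,"ty":0.045,"tz":0,"spin":0.4,"grip":1},
  {"tx":0,"ty":0.09,"tz":0,"spin":0.8,"grip":1},
  {"tx":0,"ty":0.135,"tz":0,"spin":1.2,"grip":1},
  {"tx":0,"ty":0.18,"tz":0,"spin":1.6,"grip":1},
  {"tx":0,"ty":0.225,"tz":0,"spin":2,"grip":1},
])

```text
clock: 10.95
ee_pos: [519.4, 9.2, 124.1]
orientation: [0.06, 0.998, -0.001, 0.005]
wrist_force: [0.4, -0.1, -2.7]
gripper_width: 0.455
```

```bash
python3 - <<'E'
from h import *
go(537,370.7,110,81)
E
```

```text
{'t': 10.95, 'd_mm': [25.7, 361.0, 13.6], 'ya': np.float64(83.17), 'spin': np.float64(2.17), 'q6': np.float64(-1.66)}
```

Call:
apply_moves([
  {"tx":0.003,"ty":0.045,"tz":0,"spin":0.4,"grip":1},
  {"tx":0.006,"ty":0.09,"tz":0,"spin":0.8,"grip":1},
  {"tx":0.01,"ty":0.135,"tz":0,"spin":1.2,"grip":1},
  {"tx":0.013,"ty":0.18,"tz":0,"spin":1.6,"grip":1},
  {"tx":0.016,"ty":0.225,"tz":0,"spin":2.1,"grip":1},
])

```text
clock: 11.45
ee_pos: [530.3, 236.6, 124.8]
orientation: [0.078, 0.997, -0.0, 0.006]
wrist_force: [0.9, -0.8, -1.3]
gripper_width: 0.46
```

```bash
python3 - <<'E'
from h import *
go(537,370.7,110,78)
E
```

```text
{'t': 11.45, 'd_mm': [14.3, 133.6, 14.7], 'ya': np.float64(81.06), 'spin': np.float64(3.06), 'q6': np.float64(-1.193)}
```

Call:
apply_moves([
  {"tx":0.004,"ty":0.04,"tz":0,"spin":0.8,"grip":1},
  {"tx":0.008,"ty":0.08,"tz":0.004,"spin":1.6,"grip":1},
  {"tx":0.012,"ty":0.115,"tz":0.008,"spin":2.4,"grip":1},
  {"tx":0.014,"ty":0.13,"tz":0.015,"spin":3.1,"grip":1},
  {"tx":0.014,"ty":0.1336,"tz":0.015,"spin":3.1,"grip":1},
])

```text
clock: 11.95
ee_pos: [536.5, 372.2, 109.2]
orientation: [0.104, 0.995, -0.0, 0.005]
wrist_force: [-0.0, -0.7, -2.4]
gripper_width: 0.46
```

```bash
python3 - <<'E'
from h import *
go(537.5,370.7,50,78)
E
```

```text
{'t': 11.95, 'd_mm': [-0.6, -1.3, 59.2], 'ya': np.float64(78.08), 'spin': np.float64(0.08), 'q6': np.float64(-0.931)}
```

Call:
apply_moves([
  {"tx":-0.0006,"ty":-0.0013,"tz":0.025,"spin":0,"grip":1},
  {"tx":-0.0006,"ty":-0.0013,"tz":0.05,"spin":0,"grip":1},
  {"tx":-0.0006,"ty":-0.0013,"tz":0.065,"spin":0,"grip":1},
  {"tx":-0.0006,"ty":-0.0013,"tz":0.07,"spin":0,"grip":1},
  {"tx":-0.0006,"ty":-0.0013,"tz":0.07,"spin":0,"grip":1},
])

```text
clock: 12.45
ee_pos: [537.9, 370.2, 39.5]
orientation: [0.104, 0.995, -0.0, 0.005]
wrist_force: [0.1, 0.2, -1.7]
gripper_width: 0.459
```

```bash
python3 - <<'E'
from h import *
s=snap("wrist","w6")
go(537.5,370.7,14.5,78)
v=s["img"].copy()
for P in (cyl(62,4,4),):
    for p in w2p(s,place(P,537,370.7,0)): cv2.circle(v,tuple(int(round(a)) for a in p),0,(255,0,255),-1)
cv2.imwrite("pics/w6o.png",cv2.resize(v[130:420,180:460,::-1],None,fx=2,fy=2,interpolation=cv2.INTER_NEAREST))
E
```

```text
{'t': 12.5, 'd_mm': [1.0, -0.0, 25.7], 'ya': np.float64(78.06), 'spin': np.float64(0.06), 'q6': np.float64(-0.933)}
```

View pics/w6o.png

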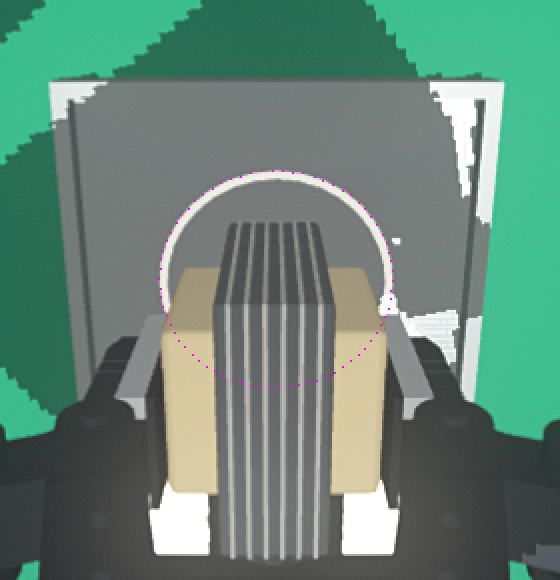

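Call:
apply_moves([
  {"tx":0.001,"ty":0,"tz":0.01,"spin":0,"grip":1},
  {"tx":0.001,"ty":0,"tz":0.018,"spin":0,"grip":1},
  {"tx":0.001,"ty":0,"tz":0.023,"spin":0,"grip":1},
  {"tx":0.001,"ty":0,"tz":0.0255,"spin":0,"grip":1},
  {"tx":0.001,"ty":0,"tz":0.026,"spin":0,"grip":1},
])

```text
clock: 13.0
ee_pos: [537.5, 370.7, 14.1]
orientation: [0.104, 0.995, -0.0, 0.006]
wrist_force: [-0.7, 0.2, -1.5]
gripper_width: 0.459
```

```bash
python3 - <<'E'
from h import *
go(537.5,370.7,13.5,78)
print(tool()[0]["wrist_force"])
E
```

```text
{'t': 13.0, 'd_mm': [0.0, -0.0, 0.6], 'ya': np.float64(78.06), 'spin': np.float64(0.06), 'q6': np.float64(-0.932)}
[-0.71210328  0.21005657 -1.46414006]
```

Position is spot on; release and lift, then look.

Call:
apply_moves([
  {"tx":0,"ty":0,"tz":0.0005,"spin":0,"grip":1},
  {"tx":0,"ty":0,"tz":0.0005,"spin":0,"grip":0.4},
  {"tx":0,"ty":0,"tz":0.0005,"spin":0,"grip":-1},
  {"tx":0,"ty":0,"tz":0.0005,"spin":0,"grip":-1},
  {"tx":0,"ty":0,"tz":0.0005,"spin":0,"grip":-1},
])

```text
clock: 13.5
ee_pos: [537.7, 370.8, 13.8]
orientation: [0.104, 0.995, 0.0, 0.006]
wrist_force: [0.6, 0.1, 0.2]
gripper_width: 0.943
```

Call:
apply_moves([
  {"tx":0,"ty":0,"tz":0,"spin":0,"grip":-1},
  {"tx":0,"ty":0,"tz":-0.02,"spin":0,"grip":-1},
  {"tx":0,"ty":0,"tz":-0.06,"spin":0,"grip":-1},
  {"tx":0,"ty":0,"tz":-0.1,"spin":0,"grip":-1},
  {"tx":0,"ty":0,"tz":-0.117,"spin":0,"grip":-1},
])

```text
clock: 14.0
ee_pos: [537.4, 371.5, 135.1]
orientation: [0.104, 0.995, 0.002, 0.008]
wrist_force: [0.6, 0.9, 0.3]
gripper_width: 1.0
```

```bash
python3 - <<'E'
from h import *
s=snap("wrist");s=snap("wrist","w7"); st,R=tool(); print(st["ee_pos"],st["gripper_width"])
v=s["img"].copy()
x,r,b=fit_hull(s,nongreen(v),G["trafo"],TRAYP); print(x,r)
for P,q in ((cyl(62,4,4),x),(box(-25,25,-10,10,50,50),(537,370.7,-.21))):
    for p in w2p(s,place(P,*q)): cv2.circle(v,tuple(int(round(a)) for a in p),0,(255,0,255),-1)
cv2.imwrite("pics/w7o.png",cv2.resize(v[130:390,230:430,::-1],None,fx=2.3,fy=2.3,interpolation=cv2.INTER_NEAREST))
go(521,-136,130,90)
E
```

```text
[537.36251308 371.48139455 133.86588542] 1.0009011159598886
[ 5.36828909e+02  3.70756152e+02 -2.09356917e-01] 0.26688110166638573
{'t': 14.1, 'd_mm': [-88.9, -499.9, 3.0], 'ya': np.float64(78.07), 'spin': np.float64(-11.93), 'q6': np.float64(-0.932)}
```

View pics/w7o.png

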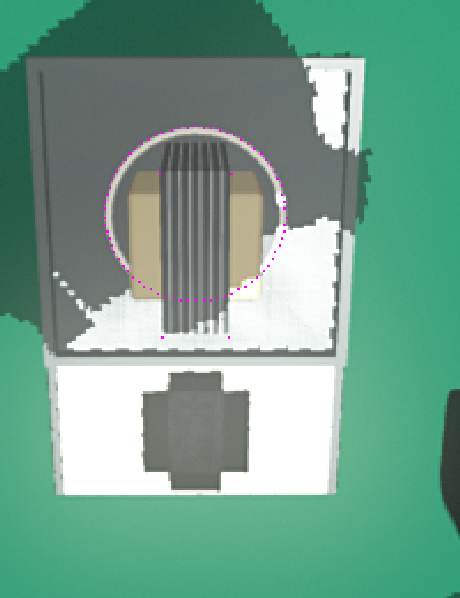

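Call:
apply_moves([
  {"tx":-0.007,"ty":-0.045,"tz":0.001,"spin":-1,"grip":-1},
  {"tx":-0.015,"ty":-0.09,"tz":0.001,"spin":-2,"grip":-1},
  {"tx":-0.023,"ty":-0.135,"tz":0.002,"spin":-3,"grip":-1},
  {"tx":-0.031,"ty":-0.18,"tz":0.002,"spin":-4,"grip":-1},
  {"tx":-0.04,"ty":-0.225,"tz":0.002,"spin":-5,"grip":-1},
])

```text
clock: 14.6
ee_pos: [529.0, 141.3, 130.0]
orientation: [0.06, 0.998, 0.001, 0.007]
wrist_force: [1.0, -0.6, 0.0]
gripper_width: 1.003
```

```bash
python3 - <<'E'
from h import *
go(515,-137,130,88)
E
```

```text
{'t': 14.6, 'd_mm': [-19.5, -278.0, -0.5], 'ya': np.float64(83.12), 'spin': np.float64(-4.88), 'q6': np.float64(-1.404)}
```

Call:
apply_moves([
  {"tx":-0.003,"ty":-0.048,"tz":0,"spin":-1,"grip":-1},
  {"tx":-0.006,"ty":-0.096,"tz":0,"spin":-2,"grip":-1},
  {"tx":-0.01,"ty":-0.144,"tz":0,"spin":-3,"grip":-1},
  {"tx":-0.014,"ty":-0.19,"tz":0,"spin":-4,"grip":-1},
  {"tx":-0.017,"ty":-0.235,"tz":0,"spin":-4.9,"grip":-1},
])

```text
clock: 15.1
ee_pos: [516.8, -95.7, 128.3]
orientation: [0.017, 1.0, 0.001, 0.007]
wrist_force: [1.2, -0.2, -0.4]
gripper_width: 0.997
```

Call:
apply_moves([
  {"tx":-0.001,"ty":-0.02,"tz":0,"spin":0,"grip":-1},
  {"tx":-0.001,"ty":-0.035,"tz":0,"spin":0,"grip":-1},
  {"tx":-0.001,"ty":-0.04,"tz":0,"spin":0,"grip":-1},
  {"tx":-0.001,"ty":-0.04,"tz":0,"spin":0,"grip":-1},
  {"tx":-0.001,"ty":-0.04,"tz":0,"spin":0,"grip":-1},
])

```text
clock: 15.6
ee_pos: [516.5, -134.6, 128.1]
orientation: [0.016, 1.0, 0.001, 0.006]
wrist_force: [-0.0, -0.5, -0.4]
gripper_width: 1.004
```

```bash
python3 - <<'E'
from h import *
s=snap("wrist","w8"); st,R=tool(); print(st["ee_pos"],st["orientation"])
v=s["img"].copy()
x,r,b=fit_hull(s,nongreen(v),G["choke"],TRAYP); print(x,r)
print(ctrl.spot_in("wrist","cap_mid"))
cv2.imwrite("pics/w8o.png",cv2.resize(v[110:370,220:430,::-1],None,fx=2.3,fy=2.3,interpolation=cv2.INTER_CUBIC))
go(520,-140,15,88)
E
```

```text
[ 516.48631708 -134.58798907  128.15915051] [0.01637377 0.99984474 0.00121678 0.00639668]
[ 5.23746118e+02 -1.36817401e+02  9.72190188e-02] 0.1858614334043514
[{'bbox': [307.1, 250.4, 63.9, 66.2], 'p': 0.84}]
{'t': 15.7, 'd_mm': [-2.2, -5.5, 113.3], 'ya': np.float64(88.13), 'spin': np.float64(0.13), 'q6': np.float64(-2.021)}
```

View pics/w8o.png

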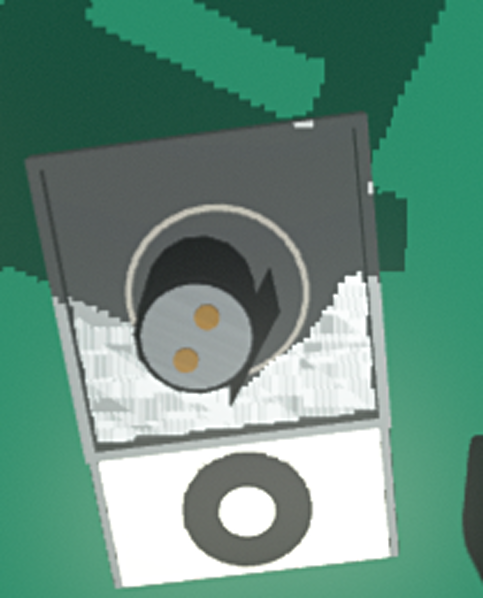

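```bash
python3 - <<'E'
from h import *
s=snap("wrist")
p=lambda a,z:p2w(s,np.array(a,float)/2.3+[220,110]-0.28,z)
c=p([(194.5,337.5)],54)[0]; print(c, p([(136,337),(253,337),(194,283),(194,392)],54), "base far pt",p([(203,237)],4))
v=s["img"].copy()
for P in (cyl(36,54,54),cyl(36,4,4)):
    for q in w2p(s,place(P,c[0],c[1],0)): cv2.circle(v,tuple(int(round(a)) for a in q),0,(255,0,255),-1)
cv2.imwrite("pics/w9o.png",cv2.resize(v[110:370,220:430,::-1],None,fx=2.3,fy=2.3,interpolation=cv2.INTER_NEAREST))
go(c[0],c[1],17,88)
E
```

```text
[ 520.92031053 -142.80674032] [[ 520.21914222 -159.08056468]
 [ 521.32841233 -126.51893598]
 [ 505.1124814  -142.25662714]
 [ 537.40342895 -143.66679319]] base far pt [[ 504.01644946 -140.77143176]]
{'t': 15.75, 'd_mm': [-3.2, -8.1, 111.3], 'ya': np.float64(88.12), 'spin': np.float64(0.12), 'q6': np.float64(-2.021)}
```

View pics/w9o.png

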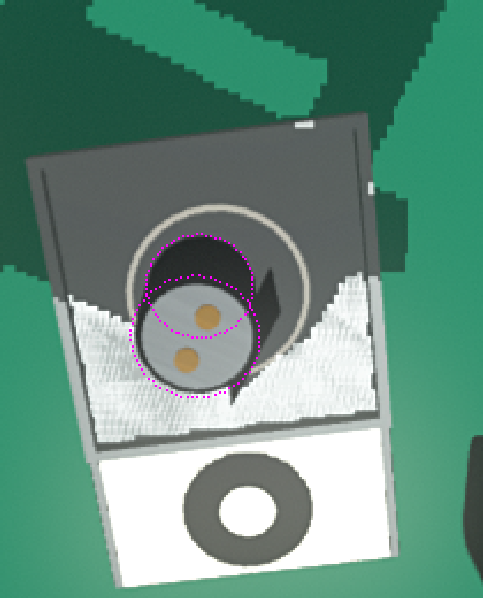

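Call:
apply_moves([
  {"tx":-0.003,"ty":-0.008,"tz":0.015,"spin":0,"grip":-1},
  {"tx":-0.003,"ty":-0.008,"tz":0.05,"spin":0,"grip":-1},
  {"tx":-0.003,"ty":-0.008,"tz":0.085,"spin":0,"grip":-1},
  {"tx":-0.003,"ty":-0.008,"tz":0.107,"spin":0,"grip":-1},
  {"tx":-0.003,"ty":-0.008,"tz":0.112,"spin":0,"grip":-1},
])

```text
clock: 16.25
ee_pos: [519.3, -142.1, 13.1]
orientation: [0.016, 1.0, 0.002, 0.004]
wrist_force: [0.7, 0.3, -0.1]
gripper_width: 0.996
```

```bash
python3 - <<'E'
from h import *
go(520.9,-142.6,17,88)
E
```

```text
{'t': 16.25, 'd_mm': [-1.7, -0.5, -3.9], 'ya': np.float64(88.12), 'spin': np.float64(0.12), 'q6': np.float64(-2.034)}
```

Call:
apply_moves([
  {"tx":-0.0017,"ty":-0.0005,"tz":-0.003,"spin":0,"grip":-1},
  {"tx":-0.0017,"ty":-0.0005,"tz":-0.003,"spin":0,"grip":1},
  {"tx":-0.0017,"ty":-0.0005,"tz":-0.003,"spin":0,"grip":1},
  {"tx":-0.0017,"ty":-0.0005,"tz":-0.003,"spin":0,"grip":1},
  {"tx":-0.0017,"ty":-0.0005,"tz":-0.003,"spin":0,"grip":1},
], force=40)

```text
clock: 16.75
ee_pos: [521.3, -142.8, 17.0]
orientation: [0.016, 1.0, 0.002, 0.005]
wrist_force: [-0.6, -0.1, 2.8]
gripper_width: 0.412
```

Call:
apply_moves([
  {"tx":0,"ty":0,"tz":0,"spin":0,"grip":1},
  {"tx":0,"ty":0,"tz":0,"spin":0,"grip":1},
  {"tx":0,"ty":0,"tz":0,"spin":0,"grip":1},
  {"tx":0,"ty":0,"tz":0,"spin":0,"grip":1},
  {"tx":0,"ty":0,"tz":0,"spin":0,"grip":1},
])

```text
clock: 17.25
ee_pos: [521.3, -142.8, 17.0]
orientation: [0.016, 1.0, 0.002, 0.005]
wrist_force: [-0.3, 0.0, 0.4]
gripper_width: 0.409
```

Call:
apply_moves([
  {"tx":0,"ty":0,"tz":-0.005,"spin":0,"grip":1},
  {"tx":0,"ty":0,"tz":-0.02,"spin":0,"grip":1},
  {"tx":0,"ty":0,"tz":-0.045,"spin":0,"grip":1},
  {"tx":0,"ty":0,"tz":-0.07,"spin":0,"grip":1},
  {"tx":0,"ty":0,"tz":-0.08,"spin":0,"grip":1},
])

```text
clock: 17.75
ee_pos: [521.3, -143.5, 99.3]
orientation: [0.016, 1.0, 0.001, 0.006]
wrist_force: [1.1, 0.3, -1.6]
gripper_width: 0.412
```

```bash
python3 - <<'E'
from h import *
s=snap("wrist","w10")
go(497.8,-356.3,95,85)
E
```

```text
{'t': 17.8, 'd_mm': [16.8, -213.4, 4.0], 'ya': np.float64(88.14), 'spin': np.float64(3.14), 'q6': np.float64(-2.032)}
```

View pics/w10.png

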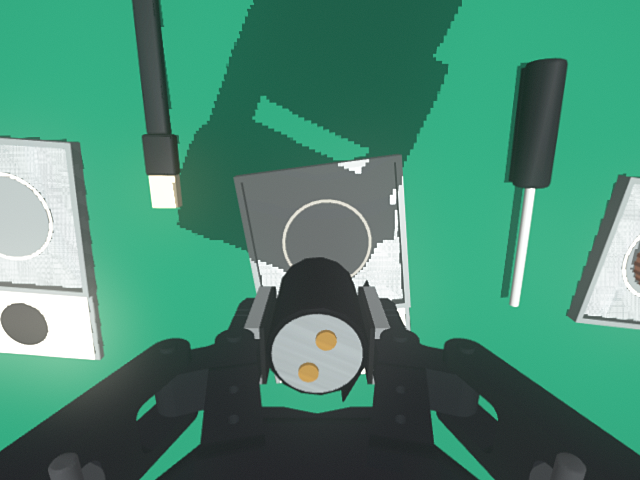

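Call:
apply_moves([
  {"tx":0.003,"ty":-0.04,"tz":0,"spin":0.6,"grip":1},
  {"tx":0.006,"ty":-0.085,"tz":0,"spin":1.2,"grip":1},
  {"tx":0.01,"ty":-0.13,"tz":0,"spin":1.8,"grip":1},
  {"tx":0.014,"ty":-0.175,"tz":0.001,"spin":2.4,"grip":1},
  {"tx":0.017,"ty":-0.208,"tz":0.002,"spin":3.1,"grip":1},
])

```text
clock: 18.3
ee_pos: [496.7, -353.3, 95.7]
orientation: [0.044, 0.999, 0.002, 0.006]
wrist_force: [-0.0, 0.3, -0.6]
gripper_width: 0.41
```

```bash
python3 - <<'E'
from h import *
go(498,-356.3,50,85)
E
```

```text
{'t': 18.3, 'd_mm': [-1.0, -3.1, 45.7], 'ya': np.float64(84.93), 'spin': np.float64(-0.07), 'q6': np.float64(-2.302)}
```

Call:
apply_moves([
  {"tx":-0.001,"ty":-0.003,"tz":0.02,"spin":0,"grip":1},
  {"tx":-0.001,"ty":-0.003,"tz":0.035,"spin":0,"grip":1},
  {"tx":-0.001,"ty":-0.003,"tz":0.045,"spin":0,"grip":1},
  {"tx":-0.001,"ty":-0.003,"tz":0.048,"spin":0,"grip":1},
  {"tx":-0.001,"ty":-0.003,"tz":0.048,"spin":0,"grip":1},
])

```text
clock: 18.8
ee_pos: [498.3, -355.4, 47.5]
orientation: [0.044, 0.999, 0.002, 0.006]
wrist_force: [-0.9, 0.5, -0.6]
gripper_width: 0.409
```

```bash
python3 - <<'E'
from h import *
s=snap("wrist")
go(498,-356.3,17.7,85)
v=s["img"].copy()
for p in w2p(s,place(cyl(62,4,4),497.8,-356.3,0)): cv2.circle(v,tuple(int(round(a)) for a in p),0,(255,0,255),-1)
cv2.imwrite("pics/w11o.png",cv2.resize(v[130:420,180:460,::-1],None,fx=2,fy=2,interpolation=cv2.INTER_NEAREST))
E
```

```text
{'t': 18.85, 'd_mm': [0.8, -0.7, 30.4], 'ya': np.float64(84.99), 'spin': np.float64(-0.01), 'q6': np.float64(-2.305)}
```

View pics/w11o.png

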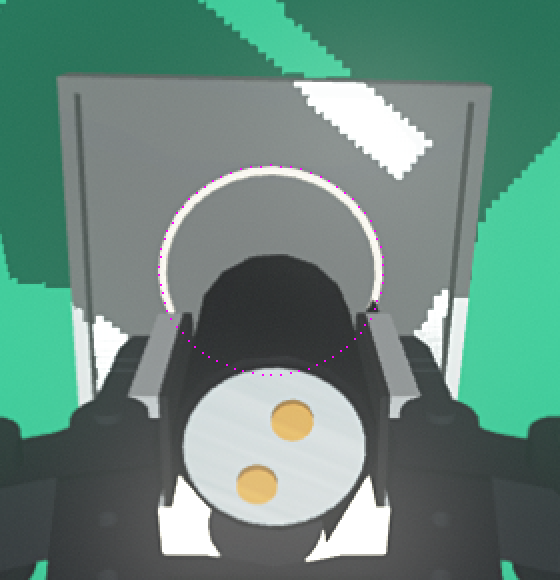

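Call:
apply_moves([
  {"tx":0.0005,"ty":-0.001,"tz":0.012,"spin":0,"grip":1},
  {"tx":0.0005,"ty":-0.001,"tz":0.022,"spin":0,"grip":1},
  {"tx":0.0005,"ty":-0.001,"tz":0.028,"spin":0,"grip":1},
  {"tx":0.0005,"ty":-0.001,"tz":0.03,"spin":0,"grip":1},
  {"tx":0.0005,"ty":-0.001,"tz":0.0305,"spin":0,"grip":1},
])

```text
clock: 19.35
ee_pos: [498.2, -356.6, 17.4]
orientation: [0.044, 0.999, 0.001, 0.006]
wrist_force: [-0.5, -0.5, -0.1]
gripper_width: 0.411
```

```bash
python3 - <<'E'
from h import *
go(498,-356.3,17,85)
print(tool()[0]["wrist_force"])
E
```

```text
{'t': 19.35, 'd_mm': [0.3, 0.3, 0.4], 'ya': np.float64(84.99), 'spin': np.float64(-0.01), 'q6': np.float64(-2.307)}
[-0.46194425 -0.54382319 -0.13838934]
```

Call:
apply_moves([
  {"tx":0,"ty":0,"tz":0.0004,"spin":0,"grip":1},
  {"tx":0,"ty":0,"tz":0.0004,"spin":0,"grip":0.4},
  {"tx":0,"ty":0,"tz":0.0004,"spin":0,"grip":-0.5},
  {"tx":0,"ty":0,"tz":0.0004,"spin":0,"grip":-1},
  {"tx":0,"ty":0,"tz":0.0004,"spin":0,"grip":-1},
])

```text
clock: 19.85
ee_pos: [498.4, -356.7, 17.2]
orientation: [0.044, 0.999, 0.001, 0.006]
wrist_force: [0.5, -0.5, -0.1]
gripper_width: 0.905
```

Call:
apply_moves([
  {"tx":0,"ty":0,"tz":0,"spin":0,"grip":-1},
  {"tx":0,"ty":0,"tz":-0.02,"spin":0,"grip":-1},
  {"tx":0,"ty":0,"tz":-0.06,"spin":0,"grip":-1},
  {"tx":0,"ty":0,"tz":-0.1,"spin":0,"grip":-1},
  {"tx":0,"ty":0,"tz":-0.117,"spin":0,"grip":-1},
])

```text
clock: 20.35
ee_pos: [497.7, -357.9, 138.3]
orientation: [0.044, 0.999, -0.001, 0.008]
wrist_force: [-0.4, 0.9, -0.4]
gripper_width: 0.999
```

```bash
python3 - <<'E'
from h import *
s=snap("wrist");s=snap("wrist"); st,R=tool(); print(st["ee_pos"],st["gripper_width"])
v=s["img"].copy()
x,r,b=fit_hull(s,nongreen(v),G["cap"],TRAYP); print(x,r)
for P in (cyl(62,4,4),cyl(36,54,54),cyl(36,4,4)):
    for p in w2p(s,place(P,*x)): cv2.circle(v,tuple(int(round(a)) for a in p),0,(255,0,255),-1)
cv2.imwrite("pics/w12o.png",cv2.resize(v[130:390,220:430,::-1],None,fx=2.3,fy=2.3,interpolation=cv2.INTER_NEAREST))
go(540,108,130,88)
E
```

```text
[ 497.70714983 -357.84829301  137.12271753] 0.9979218862697147
[ 4.97764425e+02 -3.56504206e+02 -1.10148594e-01] 0.20659296466007854
{'t': 20.45, 'd_mm': [-1.3, 467.8, 6.9], 'ya': np.float64(84.99), 'spin': np.float64(-3.01), 'q6': np.float64(-2.306)}
```

View pics/w12o.png

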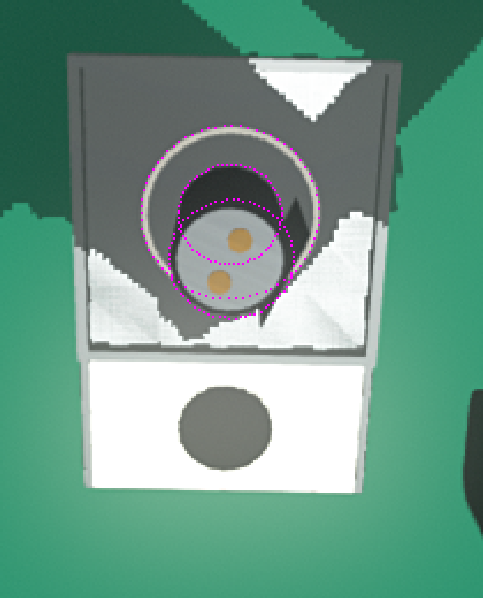

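Call:
apply_moves([
  {"tx":0,"ty":0.045,"tz":0,"spin":-0.4,"grip":-1},
  {"tx":0,"ty":0.09,"tz":0,"spin":-0.8,"grip":-1},
  {"tx":0,"ty":0.138,"tz":0,"spin":-1.2,"grip":-1},
  {"tx":0,"ty":0.186,"tz":0,"spin":-1.6,"grip":-1},
  {"tx":0,"ty":0.234,"tz":0,"spin":-2,"grip":-1},
])

```text
clock: 20.95
ee_pos: [517.4, -122.7, 135.6]
orientation: [0.026, 1.0, -0.0, 0.007]
wrist_force: [1.6, 0.1, -0.8]
gripper_width: 1.002
```

```bash
python3 - <<'E'
from h import *
go(540,108,130,88)
E
```

```text
{'t': 20.95, 'd_mm': [-10.3, 231.5, 5.7], 'ya': np.float64(86.98), 'spin': np.float64(-1.02), 'q6': np.float64(-1.977)}
```

Call:
apply_moves([
  {"tx":-0.002,"ty":0.048,"tz":0.001,"spin":-0.2,"grip":-1},
  {"tx":-0.004,"ty":0.096,"tz":0.002,"spin":-0.4,"grip":-1},
  {"tx":-0.006,"ty":0.144,"tz":0.003,"spin":-0.6,"grip":-1},
  {"tx":-0.008,"ty":0.192,"tz":0.005,"spin":-0.8,"grip":-1},
  {"tx":-0.01,"ty":0.23,"tz":0.006,"spin":-1,"grip":-1},
])

```text
clock: 21.45
ee_pos: [538.7, 109.1, 128.2]
orientation: [0.017, 1.0, -0.0, 0.006]
wrist_force: [0.1, 0.2, -0.6]
gripper_width: 1.0
```

```bash
python3 - <<'E'
from h import *
snap("wrist");s=snap("wrist","w13")
x,r,b=fit_hull(s,orange(s["img"]),(545,108.7,0),cyl(48,4,40),fix_yaw=True); print(x,r)
go(x[0],x[1],13,88)
E
```

```text
[545.07071446 108.44959133] 0.37716311678424097
{'t': 21.55, 'd_mm': [-5.0, -1.8, 115.2], 'ya': np.float64(88.26), 'spin': np.float64(0.26), 'q6': np.float64(-1.551)}
```

Call:
apply_moves([
  {"tx":-0.005,"ty":-0.0018,"tz":0.02,"spin":0,"grip":-1},
  {"tx":-0.005,"ty":-0.0018,"tz":0.055,"spin":0,"grip":-1},
  {"tx":-0.005,"ty":-0.0018,"tz":0.09,"spin":0,"grip":-1},
  {"tx":-0.005,"ty":-0.0018,"tz":0.108,"spin":0,"grip":-1},
  {"tx":-0.005,"ty":-0.0018,"tz":0.113,"spin":0,"grip":-1},
])

```text
clock: 22.05
ee_pos: [543.3, 107.8, 12.1]
orientation: [0.015, 1.0, -0.0, 0.003]
wrist_force: [-0.3, -0.7, 0.3]
gripper_width: 0.998
```

```bash
python3 - <<'E'
from h import *
go(545.1,108.5,13,88)
E
```

```text
{'t': 22.05, 'd_mm': [-1.8, 0.8, -0.8], 'ya': np.float64(88.23), 'spin': np.float64(0.23), 'q6': np.float64(-1.555)}
```

Call:
apply_moves([
  {"tx":-0.0016,"ty":0.0008,"tz":-0.0005,"spin":0,"grip":-1},
  {"tx":-0.0016,"ty":0.0008,"tz":-0.0005,"spin":0,"grip":1},
  {"tx":-0.0016,"ty":0.0008,"tz":-0.0005,"spin":0,"grip":1},
  {"tx":-0.0016,"ty":0.0008,"tz":-0.0005,"spin":0,"grip":1},
  {"tx":-0.0016,"ty":0.0008,"tz":-0.0005,"spin":0,"grip":1},
])

```text
clock: 22.55
ee_pos: [545.4, 108.5, 13.8]
orientation: [0.015, 1.0, -0.0, 0.004]
wrist_force: [-1.4, 0.5, 6.6]
gripper_width: 0.551
```

Call:
apply_moves([
  {"tx":0,"ty":0,"tz":0,"spin":0,"grip":1},
  {"tx":0,"ty":0,"tz":0,"spin":0,"grip":1},
  {"tx":0,"ty":0,"tz":0,"spin":0,"grip":1},
  {"tx":0,"ty":0,"tz":0,"spin":0,"grip":1},
  {"tx":0,"ty":0,"tz":0,"spin":0,"grip":1},
])

```text
clock: 23.05
ee_pos: [545.4, 108.5, 13.9]
orientation: [0.015, 1.0, -0.0, 0.004]
wrist_force: [-0.3, 0.3, 1.5]
gripper_width: 0.548
```

Call:
apply_moves([
  {"tx":0,"ty":0,"tz":-0.005,"spin":0,"grip":1},
  {"tx":0,"ty":0,"tz":-0.02,"spin":0,"grip":1},
  {"tx":0,"ty":0,"tz":-0.045,"spin":0,"grip":1},
  {"tx":0,"ty":0,"tz":-0.07,"spin":0,"grip":1},
  {"tx":0,"ty":0,"tz":-0.08,"spin":0,"grip":1},
])

```text
clock: 23.55
ee_pos: [545.6, 108.6, 96.2]
orientation: [0.015, 1.0, -0.0, 0.006]
wrist_force: [0.2, -0.4, -2.1]
gripper_width: 0.546
```

```bash
python3 - <<'E'
from h import *
go(524,-136.8,92,92)
E
```

```text
{'t': 23.55, 'd_mm': [14.1, -246.0, 4.0], 'ya': np.float64(88.24), 'spin': np.float64(-3.76), 'q6': np.float64(-1.554)}
```

Call:
apply_moves([
  {"tx":0.002,"ty":-0.04,"tz":0,"spin":-0.7,"grip":1},
  {"tx":0.005,"ty":-0.085,"tz":0,"spin":-1.4,"grip":1},
  {"tx":0.007,"ty":-0.13,"tz":0,"spin":-2.1,"grip":1},
  {"tx":0.01,"ty":-0.175,"tz":0,"spin":-2.9,"grip":1},
  {"tx":0.012,"ty":-0.215,"tz":0,"spin":-3.7,"grip":1},
])

```text
clock: 24.05
ee_pos: [526.3, -107.9, 95.6]
orientation: [-0.017, 1.0, -0.0, 0.006]
wrist_force: [0.6, 0.5, -2.2]
gripper_width: 0.545
```

```bash
python3 - <<'E'
from h import *
go(524,-136.8,50,92)
E
```

```text
{'t': 24.05, 'd_mm': [3.8, -28.8, 45.5], 'ya': np.float64(91.94), 'spin': np.float64(-0.06), 'q6': np.float64(-2.03)}
```

Call:
apply_moves([
  {"tx":0.002,"ty":-0.015,"tz":0.002,"spin":0,"grip":1},
  {"tx":0.003,"ty":-0.026,"tz":0.012,"spin":0,"grip":1},
  {"tx":0.0035,"ty":-0.0285,"tz":0.03,"spin":0,"grip":1},
  {"tx":0.0035,"ty":-0.0285,"tz":0.042,"spin":0,"grip":1},
  {"tx":0.0035,"ty":-0.0285,"tz":0.046,"spin":0,"grip":1},
])

```text
clock: 24.55
ee_pos: [523.5, -135.4, 47.7]
orientation: [-0.017, 1.0, 0.001, 0.004]
wrist_force: [0.6, -0.2, -2.0]
gripper_width: 0.546
```

```bash
python3 - <<'E'
from h import *
s=snap("wrist")
go(524,-136.8,14.2,92)
v=s["img"].copy()
for p in w2p(s,place(cyl(62,4,4),523.75,-136.8,0)): cv2.circle(v,tuple(int(round(a)) for a in p),0,(255,0,255),-1)
cv2.imwrite("pics/w14o.png",cv2.resize(v[130:420,180:460,::-1],None,fx=2,fy=2,interpolation=cv2.INTER_NEAREST))
E
```

```text
{'t': 24.6, 'd_mm': [0.1, -1.4, 33.8], 'ya': np.float64(91.99), 'spin': np.float64(-0.01), 'q6': np.float64(-2.082)}
```

View pics/w14o.png

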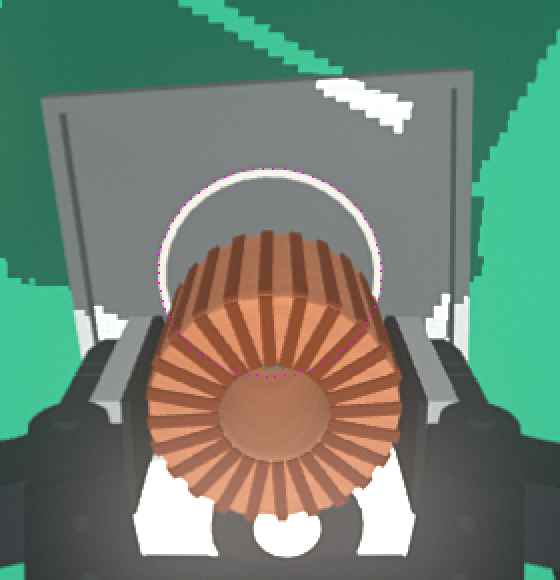

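Call:
apply_moves([
  {"tx":0,"ty":-0.0014,"tz":0.013,"spin":0,"grip":1},
  {"tx":0,"ty":-0.0014,"tz":0.025,"spin":0,"grip":1},
  {"tx":0,"ty":-0.0014,"tz":0.031,"spin":0,"grip":1},
  {"tx":0,"ty":-0.0014,"tz":0.0335,"spin":0,"grip":1},
  {"tx":0,"ty":-0.0014,"tz":0.034,"spin":0,"grip":1},
])

```text
clock: 25.1
ee_pos: [524.1, -136.8, 14.0]
orientation: [-0.017, 1.0, 0.0, 0.005]
wrist_force: [0.4, 0.2, -1.2]
gripper_width: 0.547
```

```bash
python3 - <<'E'
from h import *
go(524,-136.8,14,92)
print(tool()[0]["wrist_force"])
E
```

```text
{'t': 25.1, 'd_mm': [0.1, 0.0, -0.0], 'ya': np.float64(91.99), 'spin': np.float64(-0.01), 'q6': np.float64(-2.084)}
[ 0.39431721  0.22217515 -1.16124246]
```

Call:
apply_moves([
  {"tx":0,"ty":0,"tz":0.0003,"spin":0,"grip":1},
  {"tx":0,"ty":0,"tz":0.0003,"spin":0,"grip":0.2},
  {"tx":0,"ty":0,"tz":0.0003,"spin":0,"grip":-0.5},
  {"tx":0,"ty":0,"tz":0.0003,"spin":0,"grip":-1},
  {"tx":0,"ty":0,"tz":0.0003,"spin":0,"grip":-1},
])

```text
clock: 25.6
ee_pos: [524.3, -136.9, 13.8]
orientation: [-0.017, 1.0, 0.0, 0.005]
wrist_force: [-0.1, -0.2, -0.5]
gripper_width: 0.997
```

Call:
apply_moves([
  {"tx":0,"ty":0,"tz":0,"spin":0,"grip":-1},
  {"tx":0,"ty":0,"tz":-0.02,"spin":0,"grip":-1},
  {"tx":0,"ty":0,"tz":-0.06,"spin":0,"grip":-1},
  {"tx":0,"ty":0,"tz":-0.1,"spin":0,"grip":-1},
  {"tx":0,"ty":0,"tz":-0.117,"spin":0,"grip":-1},
])

```text
clock: 26.1
ee_pos: [524.3, -137.5, 134.5]
orientation: [-0.017, 1.0, -0.001, 0.007]
wrist_force: [-0.0, -0.2, -0.4]
gripper_width: 0.997
```

Call:
apply_moves([
  {"tx":0,"ty":0,"tz":0,"spin":0,"grip":-1},
  {"tx":0,"ty":0,"tz":0,"spin":0,"grip":-1},
  {"tx":0,"ty":0,"tz":0,"spin":0,"grip":-1},
  {"tx":0,"ty":0,"tz":0,"spin":0,"grip":-1},
  {"tx":0,"ty":0,"tz":0,"spin":0,"grip":-1},
])

```text
clock: 26.6
ee_pos: [524.0, -137.4, 133.5]
orientation: [-0.017, 1.0, -0.0, 0.006]
wrist_force: [-0.0, 0.3, 1.0]
gripper_width: 0.999
```

```bash
python3 - <<'E'
from h import *
s=snap("wrist","w15")
v=s["img"].copy()
x,r,b=fit_hull(s,nongreen(v),G["choke"],TRAYP); print(x,r)
print(fit_hull(s,orange(v),(523,-137,0),cyl(48,4,40),fix_yaw=True))
t=snap("top","top1");snap("side","side1")
E
```

```text
[ 5.23700084e+02 -1.36837109e+02  9.72514910e-02] 0.22073697910928639
(array([ 523.90536455, -137.06725711]), np.float64(0.4092196980102175), array([ 283,  197,   70,   76, 3768], dtype=int32))
```

View pics/w15.png

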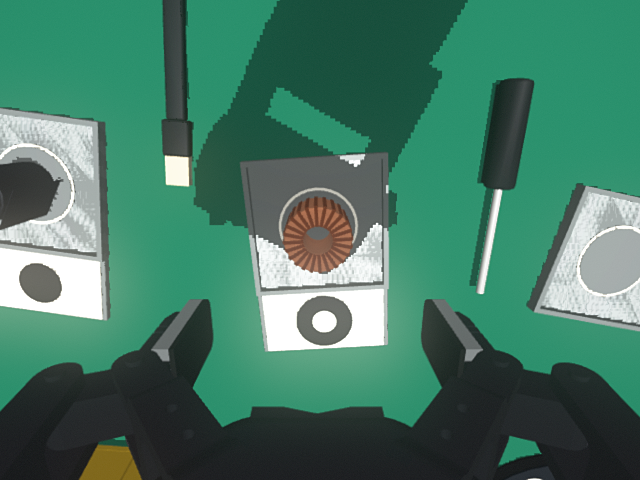

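View pics/top1.png

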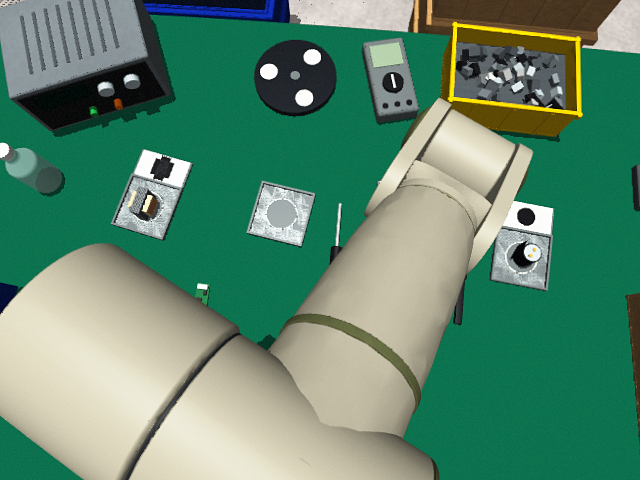

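View pics/side1.png

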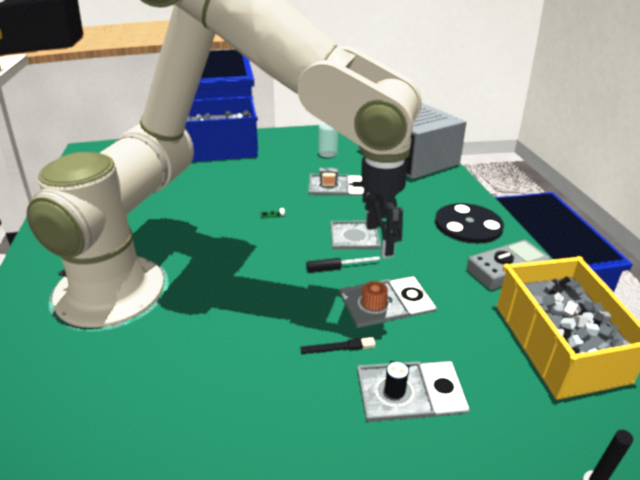

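```bash
python3 -c "
from cell import ctrl
print(ctrl.hand_in())"
```

```text
the job is handed in; nothing more can be done
None
```

All three components are upright in their own trays, and the job was handed in at about 26.8 s of the 102 s allowed. I parked the choke in the spare tray, moved the transformer and then the capacitor to their trays, and finally moved the choke to its own. The spare tray is empty again.

My last checks, from the wrist camera after each release:

| Component | Distance from the middle of the white circle |
|---|---|
| Choke | about 0.3 mm, from a fitted outline |
| Capacitor | within about 1 mm, judged by eye from an overlay |
| Transformer | about 1.5 mm towards the base, judged by eye from an overlay; left as it was |

- **Bystanders:** the screwdriver, circuit board and brush look to be where they started in the last side picture. In the last top picture the arm hid most of the screwdriver and brush. I compared by eye only and did not measure them.
- **Forces:** the highest wrist force reported was about 7 N, when the fingers closed on a part.
- **Disagreements:** the overhead and wrist cameras differed by about 2 mm on tray positions, which is within the stated calibration, and I used the wrist camera. At the transformer grasp the arm stood about 2 mm in y from where the picture put the part; the fingers centred it.

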